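Seat a statuette's hexagonal tenon in the carver's holding stand

ROBOT

A 6-joint arm with a two-finger parallel gripper is mounted at the origin on the work surface. World frame = base frame: x ahead of the robot, y to its left, z up, the work surface at z = 0. Lengths are in mm, angles in rad, forces in N, time in s.
With the tool pointing down it reaches from about 400 to 925 mm from the base axis. Payload 12.5 kg.
Tool frame: the origin (TCP) lies midway between the tips of the shut fingers; the grasp point (between the pads) lies 19 mm behind it (env.pinch_z is the z of the grasp point in the tool frame, in mm); z points along the fingers, y is the line along which they close (so a half turn about z gives the same grasp; the last joint's range is limited). The gripper opens to 95 mm and grips with 3 to 60 N. Pads are 20 mm wide; open, the fingers measure 119 mm over their backs; the gripper's body (75 mm by 180 mm) begins 59 mm behind the grasp point.
Start: joints at [1.131, 0.491, 1.559, -0, 1.092, -0.106], TCP at [204.756, 590.527, 214.661] pointing down, gripper open.
Joint ranges: [-3.1, 3.1], [-0.84, 2.19], [0.05, 2.79], [-1.13, 4.28], [0.06, 2.93], [-2.69, 2.69]. Speed limits (rad/s): [2.22, 2.22, 2.79, 3.14, 3.14, 3.14].

INTERFACE

Orientations are given as [roll, pitch, yaw] about the fixed x, y, z axes, in that order (R = Rz(yaw) Ry(pitch) Rx(roll)).
In Python, from cell import env, eyes gives the robot as it stands.
- The arm moves only by the shell command python3 -m inch 'ROWS'. ROWS is JSON, a list of rows, each a list of 3 entries, a list of its own where there are three numbers: the shift along the tool's x, y, z in units of 60 mm (1.0 is 60 mm), then the turn about the tool's z in units of 5 degrees (1.0 is 5 degrees), then the closure, from -1 (fully open) to 1 (shut). In form: [[[tx, ty, tz], turn, claw], ...]. A call has exactly 10 rows; each row shifts and turns the commanded pose from where the row before left it, along the tool's axes as they then stand; what a row does not reach is not made up. A row lasts 1/8 s, in which the tool goes at most 62.5 mm and 10.7 degrees, less where a joint would pass 70% of its speed; a pose out of reach is approached as far as the arm can. A call is refused whole if a number of a shift passes 1 or a number of a turn 1, either way. A call with a gripper value outside its range is refused whole. The fingers move at their own pace and stop on an object; the grip force is fixed at half the most. Time passes only in rows, so rows that do not move let the fingers close, or fill a call up. It gives the time, the measured TCP pose, the force, the opening and the grip force at its end, in the units of the state.
- env.state(): the state, without advancing time (a new reading comes with each control period).
- eyes.read_camera(name): name is "scene" or "top" or "wrist"; returns a dict with "pixels" (384x512x3 uint8, red, green, blue), "fx", "fy", "cx", "cy" (pixels), "extrinsics" (4x4, takes a point from world to camera coordinates). Camera axes: x right, y down, z forward; pixel columns grow to the right and rows downward; lengths in mm; the calibration is good to about 2 mm. A picture is of the moment at which its call begins. There is no depth.
- env.job_done(): hands the job in; it is judged then, once.
Trained networks look in a picture, given as the dict that the camera call returned (one of the last four; its "shot" number tells which), for a name from the list of things; names that differ only in an ending like _2 or _b are one class to them, and where a whole thing is asked for, a point or a joint stands for the part that bears it (a point fixed in the world has none). Each returns a list of dicts, best first, with "score" (0 to 1); they miss things now and then, are a little off and sometimes report something else, mostly with a low value. They report only what shows in the picture. A call takes as long as a camera call. They do not tell look-alikes from the thing itself.
- eyes.boxes_of(name, picture): "centre" ([row, column] in pixels, amid what is visible of it).
- eyes.cut_out(name, picture): "mask" (384x512 bool, what is visible of it) and "centre" ([row, column] in pixels, amid what is visible of it).
- eyes.spot_point(name, picture): "centre" ([row, column] in pixels: a listed point, or the origin of a listed thing).
The state is a dict: "t": time; "joints": joint angles; "qvel": joint speeds; "tau": joint torques, N m; "eef_pos": TCP position; "tcp_rot": TCP orientation; "ft_force": force on the tool from outside, world axes, zero at the start; "moment": the same for the moment, N m; "opening": opening from 0.0 (shut) to 1.0 (fully open); "grip_force": force on a finger pad.
Only numpy, scipy, OpenCV 4.12 (cv2) and the standard library are available. Lean on these libraries where they do the work, as an engineer would, in place of code of your own. Each camera call takes 0.05 s, during which the arm holds its last target. There are 200 camera calls.

TASK

Pick up the half-carved wooden statuette and set it upright in the holding stand: shuffle its hexagonal tenon gently over the loose hexagonal pocket until it falls in fully home, with the round collar flat on the stand's plate, then let go. The pocket is several millimetres off the stand's centre, so find it by feel, never forcing the soft wood (keep every push or knock on the stand under 30 N), do not drop it in from above, and leave the mallet, glue bottle and gouge where they are.

Things in the scene. Friction and masses are not known exactly. Their poses are not given: they have to be found in the camera images.
- statuette: Half-carved pale wood figure standing upright on the bench, 99 mm tall, 0.15 to 0.31 kg. Origin: centre of its underside. Bottom: hexagonal tenon 20 mm tall, 34 mm across flats (flats face +y and -y, corners point to +x and -x). Above it a round collar, 56 mm diameter, z 20 to 26 mm. Its face looks to -x; any of the six ways round in the pocket is right.
- waist (a point): Centre of the statuette's square waist, the place to grip: 34 x 34 mm, faces square to the statuette's x and y, from 26 to 66 mm above its underside; this point is at 46 mm. Above the waist are the neck and a round head, at most 30 mm wide.
- stand: Carver's holding stand, fixed to the bench. Origin: centre of its underside. Dark square slab 120 x 120 x 30 mm; rigidly on it a hexagonal plate 84 mm across flats with level top at z = 54 mm and, in its middle, a hexagonal pocket 36.8 mm across flats, 24 mm deep. Fully home, the collar rests on the plate and the statuette's origin is 34 mm above this origin.
- stand_top (a point): Point over the SLAB's centre at the plate's top. The plate was set by eye: the pocket's true centre lies up to 6 mm from here along the stand's x and as much along y, different every time and not in this pose; pocket corners point to the stand's +x and -x, but turned up to 3 degrees either way. Play round a centred tenon 1.4 mm; no lead-in chamfer.
- mallet: Bystander: round wooden mallet lying on the bench, head 72 mm diameter and 100 mm long, handle 130 mm. Leave alone.
- glue: Bystander: white plastic glue bottle standing upright, 48 mm diameter, 120 mm tall. Leave alone.
- gouge: Bystander: carving gouge lying on the bench, wooden handle 130 mm, steel blade 120 mm. Leave alone.
There are look-alikes about, which are no part of the job. Leave any yellow look-alike of the statuette alone.

How it is judged:
By the outcome, as a careful person would: the job done as asked, in the order asked, and still so for the second after the job is handed in, with the robot touching nothing.
It also fails if it takes over 72 s, if anything falls off the work surface, if the arm or the gripper's body presses on something with over 40 N, if the wrist force passes 120 N, or if a joint passes its speed limit or range.

## Working session

There is one attempt and no reset: what is moved stays moved. The work goes in short steps, Python scripts to look and compute and a shell command to move; the robot and the scene stay as the last step left them, time stands still between calls to the robot, and variables do not carry over. Pictures are saved under pics/ and viewed, at most 10 in all, crops included, and the job is handed in when it is done.

```bash
mkdir -p pics; ls
cat > h.py <<'E'
import numpy as np, cv2
from cell import env, eyes
def ray(p,rc):
    E=np.array(p["extrinsics"]);R,t=E[:3,:3],E[:3,3]
    d=R.T@np.array([(rc[1]-p["cx"])/p["fx"],(rc[0]-p["cy"])/p["fy"],1.0])
    return -R.T@t,d
def at_z(p,rc,z):
    o,d=ray(p,rc);return o+d*(z-o[2])/d[2]
def proj(p,X):
    E=np.array(p["extrinsics"]);c=E[:3,:3]@np.array(X,float)+E[:3,3]
    return np.array([p["cy"]+p["fy"]*c[1]/c[2],p["cx"]+p["fx"]*c[0]/c[2]])
def save(p,n): cv2.imwrite("pics/"+n+".png",p["pixels"][:,:,::-1])
E
python3 - <<'E'
from h import *
np.set_printoptions(precision=1,suppress=True)
s=env.state();print(s)
P={n:eyes.read_camera(n) for n in("scene","top")}
for n,p in P.items():
    print(n,np.array(p["extrinsics"]),p["fx"])
    for o,z in(("statuette",0),("waist",46),("stand",0),("stand_top",54)):
        for r in eyes.spot_point(o,p): print(n,o,r["score"],np.array(r["centre"]),at_z(p,r["centre"],z))
cv2.imwrite("pics/a.png",np.vstack([cv2.resize(P[n]["pixels"],(400,300)) for n in P])[:,:,::-1])
save(P["top"],"top");save(P["scene"],"scene")
E
```

```text
pics
{'t': 0.0, 'joints': array([ 1.1,  0.5,  1.6, -0. ,  1.1, -0.1]), 'qvel': array([ 0.,  0., -0., -0., -0.,  0.]), 'tau': array([ -0. , -61.3, -25.8,   0.1,   0. ,  -0. ]), 'eef_pos': array([204.6, 590.3, 214.1]), 'tcp_rot': array([-3.1, -0. ,  2.8]), 'ft_force': array([-0.4,  0.9, -0.2]), 'moment': array([-0.,  0., -0.]), 'grip_force': 0.0, 'opening': 0.9963182670505167}
scene [[   0.2    1.    -0.  -100.3]
 [   0.7   -0.1   -0.7 -356.1]
 [  -0.7    0.1   -0.7 1302.1]
 [   0.     0.     0.     1. ]] 423.2639454349293
scene statuette 0.88 [177.6 351.4] [502.3 235.3   0. ]
scene statuette 0.83 [192.2 303.2] [526.2 113.6   0. ]
scene statuette 0.57 [165.7 291.7] [436.3 108.2   0. ]
scene waist 0.82 [177.6 305.6] [526.  116.1  46. ]
scene waist 0.78 [149.9 295.9] [433. 117.  46.]
scene waist 0.74 [165.1 349.1] [506.2 221.7  46. ]
scene stand_top 0.62 [183.2 160.8] [ 490.8 -195.2   54. ]
top [[  0.   -1.   -0.  -17.1]
 [ -1.   -0.   -0.1 596.1]
 [  0.1   0.   -1.  708.6]
 [  0.    0.    0.    1. ]] 385.71867309496946
top statuette 0.97 [236.5 144.7] [506.2 225.3   0. ]
top statuette 0.61 [275.7 198. ] [430.9 115.    0. ]
top statuette 0.57 [228.7 199.4] [523.8 115.8   0. ]
top statuette 0.33 [226.9 197.5] [527.4 119.8   0. ]
top waist 0.72 [227.8 198. ] [524. 111.  46.]
top waist 0.72 [235.9 137.7] [506.7 224.7  46. ]
top waist 0.57 [276.7 193.7] [432.9 115.5  46. ]
top stand 0.6 [247.3 355.9] [ 492.3 -198.8    0. ]
top stand_top 0.76 [248.3 361.8] [ 491.1 -196.8   54. ]
```

View pics/top.png

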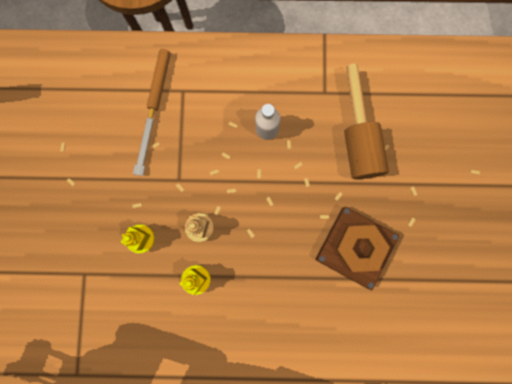

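View pics/scene.png

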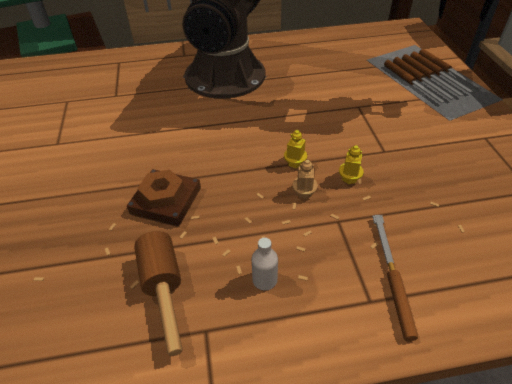

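The pale statuette is at top-view pixel (228,199), with yellow look-alikes at (238,138) and (279,195). The stand is at (248,360), and its dark pocket is visible around (247,364). Next I'll measure the yaws and the wrist camera's offset.

```bash
cat >> h.py <<'E'
def tool(d):
    "world shift -> tool units"
    from scipy.spatial.transform import Rotation as Ro
    return Ro.from_euler("xyz",env.state()["tcp_rot"]).inv().apply(d)/60
E
python3 - <<'E'
from h import *
np.set_printoptions(precision=3,suppress=True)
s=env.state();print(s["tcp_rot"],env.pinch_z)
p=eyes.read_camera("wrist");E=np.array(p["extrinsics"]);print(E,p["fx"]); 
print("cam",-E[:3,:3].T@E[:3,3])
from scipy.spatial.transform import Rotation as Ro
c=-E[:3,:3].T@E[:3,3];print("cam in tool",Ro.from_euler("xyz",s["tcp_rot"]).inv().apply(c-s["eef_pos"]), "axes in tool",Ro.from_euler("xyz",s["tcp_rot"]).inv().as_matrix()@E[:3,:3].T)
print("to statuette",tool(np.array([525,115,214])-s["eef_pos"]))
for n in("top",):
    q=eyes.read_camera(n)
    for r in eyes.cut_out("stand",q):
        cs,_=cv2.findContours(r["mask"].astype(np.uint8),0,2);c=max(cs,key=len)[:,0].astype(float)
        w=np.array([at_z(q,(v,u),30)[:2] for u,v in c]);b=cv2.minAreaRect(w.astype(np.float32));print(n,r["score"],b)
E
```

```text
[ 3.142 -0.     2.808] -18.8
[[   0.327    0.945    0.    -625.532]
 [   0.908   -0.314    0.276  -31.144]
 [   0.261   -0.09    -0.961  391.141]
 [   0.       0.       0.       1.   ]] 316.43254605778634
cam [130.483 616.614 384.724]
cam in tool [  78.744    0.323 -170.086] axes in tool [[ 0.001 -0.961 -0.276]
 [ 1.     0.001  0.001]
 [-0.    -0.276  0.961]]
to statuette [-7.639 -5.739  0.01 ]
top 0.75 ((492.24346923828125, -193.42816162109375), (123.84458923339844, 118.4450912475586), 61.765201568603516)
```

```bash
python3 -m inch '[[[-0.75,-0.56,0],0,-1],[[-0.75,-0.56,0],0,-1],[[-0.75,-0.56,0],0,-1],[[-0.75,-0.56,0],0,-1],[[-0.75,-0.56,0],0,-1],[[-0.75,-0.56,0],0,-1],[[-0.75,-0.56,0],0,-1],[[-0.75,-0.56,0],0,-1],[[-0.75,-0.56,0],0,-1],[[-0.75,-0.56,0],0,-1]]'
python3 - <<'E'
from h import *
np.set_printoptions(precision=1,suppress=True)
p=eyes.read_camera("wrist");save(p,"w1");print(env.state()["eef_pos"],env.state()["tcp_rot"])
for o,z in(("statuette",0),("waist",46)):
    for r in eyes.spot_point(o,p): print(o,r["score"],np.array(r["centre"]),at_z(p,r["centre"],z))
E
```

```text
t: 1.9
eef_pos: [520.7, 123.9, 214.8]
tcp_rot: [3.141, 0.0, 2.808]
ft_force: [1.0, 1.7, 0.9]
opening: 1.001
grip_force: 0.0
[524.  119.6 214.7] [-3.1  0.   2.8]
statuette 0.75 [127.9 338.9] [505.1 230.6   0. ]
statuette 0.68 [173.7 253. ] [524.3 115.    0. ]
statuette 0.61 [ 93.  227.4] [424.4 118.7   0. ]
waist 0.89 [125.9 347.3] [499.  229.8  46. ]
waist 0.87 [ 91.3 220.3] [423.1 116.2  46. ]
waist 0.57 [185.4 253.1] [527.5 114.9  46. ]
```

View pics/w1.png

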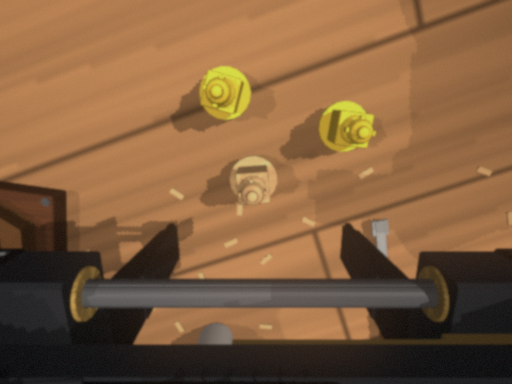

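Wrist view: the pale statuette is at (row 174–200, col 253) between the finger tips, with its waist edge nearly parallel to the closing line. The yellow ones are at (93,225) and (126,345). I'll zoom in to get the yaw.

Run:
```python
import cv2
a=cv2.imread("pics/w1.png")[145:220,215:295];b=cv2.imread("pics/top.png")[205:250,175:225]
import numpy as np
a=cv2.resize(a,(640,600),interpolation=cv2.INTER_CUBIC);cv2.imwrite("pics/w1c.png",a)
```

```text
(no output)
```

View pics/w1c.png

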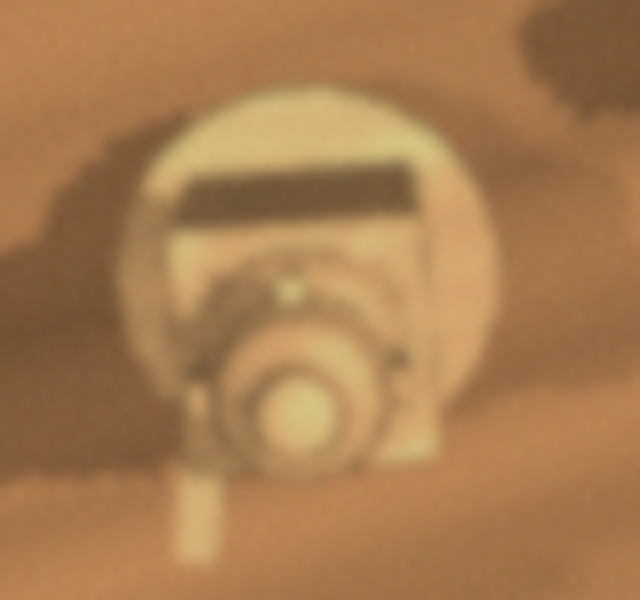

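Run:
```python
from h import *
np.set_printoptions(precision=2,suppress=True)
p=eyes.read_camera("wrist")
C=np.array([at_z(p,(145+v/8,215+u/8),66)[:2] for u,v in((170,235),(420,220),(440,455),(190,470))])
print(C,C.mean(0))
for i in range(4):
    d=C[(i+1)%4]-C[i];print(np.hypot(*d),np.degrees(np.arctan2(d[1],d[0])))
yaw=env.state()["tcp_rot"][2];print(np.degrees(yaw), "tool y dir deg",np.degrees(np.arctan2(-np.cos(yaw),np.sin(yaw))))
m=C.mean(0);print(env.state()["eef_pos"],tool(np.r_[m,214]-env.state()["eef_pos"]))
# collar circle rim: left 118, right 500, top 88 at v 270
print(at_z(p,(145+275/8,215+309/8),23))
```

```text
[[505.85 104.29]
 [514.61 135.29]
 [545.43 127.54]
 [536.49  95.69]] [525.6 115.7]
32.21263707405836 74.21918223620006
31.776739259959253 -14.11136937103878
33.079260682788366 -105.68814892607247
31.81680783139335 164.32575250979806
160.75210778006692 tool y dir deg 70.75210778006692
[519.96 124.87 214.44] [-0.14 -0.11  0.01]
[526.2  115.26  23.  ]
```

Run:
```python
import cv2,numpy as np
a=cv2.imread("pics/scene.png")[152:206,280:330];b=cv2.imread("pics/top.png")[205:250,175:225];c=cv2.imread("pics/scene.png")[140:190,335:375]
cv2.imwrite("pics/z.png",np.hstack([cv2.resize(i,(380,400),interpolation=cv2.INTER_CUBIC) for i in(a,b)]))
```

```text
(no output)
```

View pics/z.png

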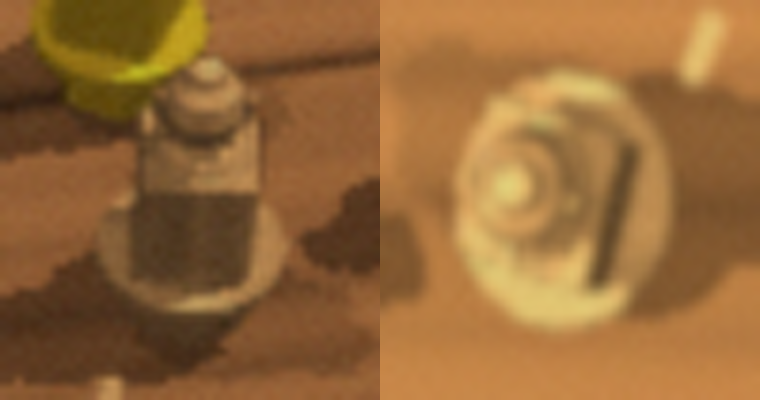

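Run:
```python
from h import *
np.set_printoptions(precision=1,suppress=True)
p=eyes.read_camera("wrist");q=eyes.read_camera("top");s=eyes.read_camera("scene")
for z in(66,75,85,90,99): print(z,at_z(p,(181.25,251.25),z),at_z(q,(226.9,200.7),z))
print("head",at_z(p,(145+410/8,215+300/8),99),at_z(q,(205+185/8.9,175+132/7.6),99))
```

```text
66 [516.9 117.7  66. ] [525.  102.7  66. ]
75 [514.9 118.6  75. ] [524.7 101.3  75. ]
85 [512.7 119.7  85. ] [524.3  99.7  85. ]
90 [511.5 120.2  90. ] [524.2  98.9  90. ]
99 [509.5 121.1  99. ] [523.8  97.5  99. ]
head [523.6 117.4  99. ] [525.5 112.2  99. ]
```

```bash
python3 -m inch '[[[-0.14,-0.11,0],-0.75,-0.4],[[0,0,0.3],0,-0.3],[[0,0,0.5],0,-0.3],[[0,0,0.5],0,-0.3],[[0,0,0.5],0,-0.3],[[0,0,0.5],0,-0.3],[[0,0,0.4],0,-0.3],[[0,0,0.25],0,-0.3],[[0,0,0.1],0,-0.3],[[0,0,0],0,-0.3]]'
python3 - <<'E'
from h import *
p=eyes.read_camera("wrist");save(p,"w2");print(env.state()["eef_pos"],env.state()["tcp_rot"],env.state()["opening"])
E
```

```text
t: 3.5
eef_pos: [525.7, 117.0, 31.9]
tcp_rot: [3.141, 0.0, 2.874]
ft_force: [-0.0, -0.3, -0.0]
opening: 0.652
grip_force: 0.0
[525.85829698 116.8730516   32.18098971] [3.14121853e+00 7.19114773e-04 2.87347734e+00] 0.6482297729265506
```

View pics/w2.png

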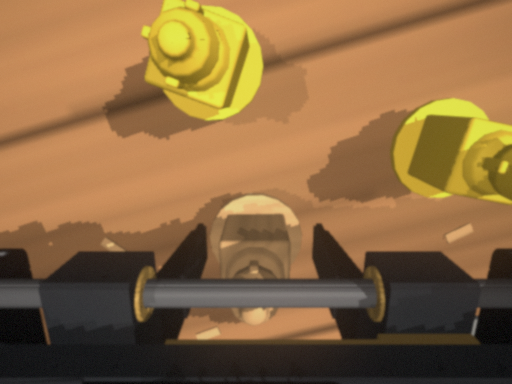

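The statuette is centred between the fingers (column ~255), and both look-alikes are clear. Grip and lift.

```bash
python3 -m inch '[[[0,0,0],0,1],[[0,0,0],0,1],[[0,0,0],0,1],[[0,0,0],0,1],[[0,0,-0.3],0,1],[[0,0,-0.6],0,1],[[0,0,-0.8],0,1],[[0,0,-0.8],0,1],[[0,0,-0.5],0,1],[[0,0,0],0,1]]'
python3 - <<'E'
from h import *
np.set_printoptions(precision=1,suppress=True)
print(env.state()["eef_pos"],tool([60,0,0]),tool([0,60,0]))
p=eyes.read_camera("scene");c=proj(p,env.state()["eef_pos"]).astype(int);print(c)
a=p["pixels"][c[0]-30:c[0]+45,c[1]-40:c[1]+40][:,:,::-1]
q=eyes.read_camera("top");b=q["pixels"][195:300,305:415][:,:,::-1]
cv2.imwrite("pics/z2.png",np.hstack([cv2.resize(i,(400,400),interpolation=cv2.INTER_CUBIC) for i in(a,b)]))
E
```

```text
t: 4.8
eef_pos: [526.1, 116.8, 213.1]
tcp_rot: [3.14, 0.003, 2.873]
ft_force: [-0.7, 0.0, -2.5]
opening: 0.357
grip_force: 30.0
[526.1 116.8 213.1] [-1.   0.3  0. ] [0.3 1.  0. ]
[115 311]
```

View pics/z2.png

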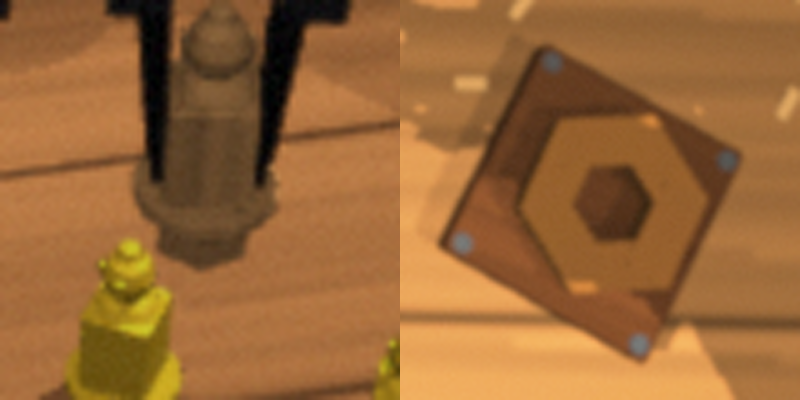

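The lifted tenon shows a corner pointing at the scene camera (crop (205,268)). Its corners therefore lie along tool ±x, at 44.6° mod 60. In the top crop the plate and pocket corners point left and right, at about 31.8° mod 60. So I turn about −12.8° in the world frame, and stop first at a viewing pose beside the stand.

```bash
python3 -m inch '[[[-0.28,-0.78,0],0,1],[[-0.28,-0.78,0],0,1],[[-0.28,-0.78,0],0,1],[[-0.28,-0.78,0],0,1],[[-0.28,-0.78,0],0,1],[[-0.28,-0.78,0],0,1],[[-0.28,-0.78,0],0.9,1],[[0,0,0],0.9,1],[[0,0,0],0.76,1],[[0,0,0],0,1]]'
python3 - <<'E'
from h import *
np.set_printoptions(precision=2,suppress=True)
print(env.state()["eef_pos"],env.state()["tcp_rot"],env.state()["joints"])
p=eyes.read_camera("wrist");save(p,"w3")
for r in eyes.spot_point("stand_top",p): print(r["score"],np.array(r["centre"]),at_z(p,r["centre"],54))
for r in eyes.cut_out("stand",p):
    print(r["score"],r["centre"],r["mask"].sum());
E
```

```text
t: 6.15
eef_pos: [551.6, -230.3, 209.5]
tcp_rot: [3.141, -0.003, 2.65]
ft_force: [0.0, 0.1, -1.9]
opening: 0.356
grip_force: 30.0
[ 551.57 -230.29  209.55] [ 3.14 -0.    2.65] [-0.51  0.46  1.63  0.    1.05 -1.59]
0.71 [106.3, 258.6] 12733
```

View pics/w3.png

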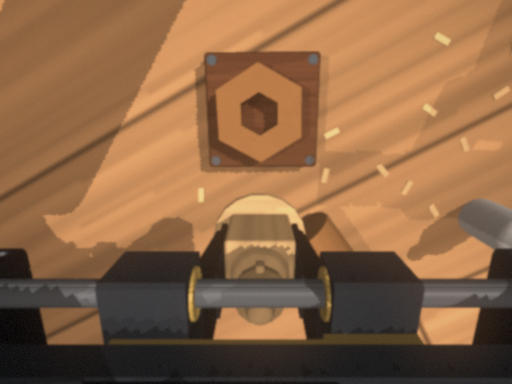

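The view shows the stand squarely, slab cols 205–320 and rows 52–166. The hex plate is centred near (112,259) with its corners along tool x, and the pocket is at (113,259). Now fit hexagons to the plate and the pocket.

```bash
cat > fit.py <<'E'
from h import *
from scipy.optimize import minimize
np.set_printoptions(precision=2,suppress=True)
p=eyes.read_camera("wrist");S=4
im=cv2.resize(p["pixels"][45:175,195:330],None,fx=S,fy=S,interpolation=cv2.INTER_CUBIC)
hsv=im[:,:,0].astype(np.uint8)  # red channel
t,b=cv2.threshold(cv2.GaussianBlur(hsv,(9,9),0)[40:-40,56:-56],0,255,cv2.THRESH_OTSU);print("otsu",t)
full=np.zeros(hsv.shape,np.uint8);full[40:-40,56:-56]=b
n,l,st,_=cv2.connectedComponentsWithStats(full)
c0=l==1+np.argmax(st[1:,4])
cs,h=cv2.findContours(c0.astype(np.uint8),cv2.RETR_CCOMP,cv2.CHAIN_APPROX_NONE)
def W(c): return np.array([at_z(p,(45+(v+.5)/S-.5,195+(u+.5)/S-.5),54)[:2] for u,v in c[:,0]])
def fit(w,a0):
    def cost(x):
        a=x[2]+np.arange(6)*np.pi/3+np.pi/6
        d=np.max((w-x[:2])@np.array([np.cos(a),np.sin(a)]),1)
        return np.sum(np.abs(d-x[3]))
    c=w.mean(0);r=minimize(cost,[*c,a0,np.ptp(w,0).max()/2.2],method="Nelder-Mead",options=dict(maxiter=4000,xatol=1e-4,fatol=1e-3))
    return r.x[:2],np.degrees(r.x[2])%60,2*r.x[3],r.fun/len(w)
for c in cs:
    if len(c)>150: print(len(c),fit(W(c),np.radians(31.8)))
print("slab",[cv2.minAreaRect(np.array([at_z(p,(v,u),30)[:2] for u,v in max(cv2.findContours(r["mask"].astype(np.uint8),0,1)[0],key=len)[:,0]],np.float32)) for r in eyes.cut_out("stand",p)])
s=env.state();print(s["eef_pos"],s["tcp_rot"])
E
python3 fit.py
```

```text
otsu 150.0
1062 (array([ 490.96, -197.8 ]), np.float64(33.74503774490737), np.float64(83.85814039966522), np.float64(0.13465208801103085))
466 (array([ 491.  , -197.86]), np.float64(33.07653171308291), np.float64(37.29922565581916), np.float64(0.09405978887139173))
slab [((491.1221923828125, -193.89071655273438), (120.9583969116211, 120.16666412353516), 62.25788879394531)]
[ 552.09 -230.23  211.2 ] [ 3.14 -0.    2.65]
```

The pocket is at (491.0, −197.9) with its corners at about 33.4°. Move over it and descend to just above contact (TCP z ≈ 86 at contact).

```bash
python3 -m inch '[[[0.4,0,0],0,1],[[0.5,0,0],0,1],[[0.25,0,0],-0.3,1],[[0,0,0.3],0,1],[[0,0,0.5],0,1],[[0,0,0.5],0,1],[[0,0,0.4],0,1],[[0,0,0.2],0,1],[[0,0,0],0,1],[[0,0,0],0,1]]'
python3 - <<'E'
from h import *
np.set_printoptions(precision=2,suppress=True)
p=eyes.read_camera("wrist");s=env.state();print(s["eef_pos"],s["tcp_rot"],s["ft_force"],s["moment"],tool(np.array([491,-197.85,92])-s["eef_pos"]));save(p,"w4")
q=eyes.read_camera("scene");c=proj(q,s["eef_pos"]).astype(int)
a=q["pixels"][c[0]-30:c[0]+45,c[1]-40:c[1]+40][:,:,::-1];b=p["pixels"][150:270,180:340,::-1]
cv2.imwrite("pics/z4.png",np.hstack([cv2.resize(i,(400,400),interpolation=cv2.INTER_CUBIC) for i in(a,b)]))
E
```

```text
t: 7.65
eef_pos: [491.8, -198.1, 98.4]
tcp_rot: [3.142, 0.001, 2.676]
ft_force: [-0.6, 0.3, -2.2]
opening: 0.357
grip_force: 30.0
[ 491.82 -198.07   98.52] [3.14 0.   2.68] [ 0.71 -0.64 -2.33] [-0.01 -0.01 -0.  ] [ 0.01 -0.    0.11]
```

View pics/z4.png

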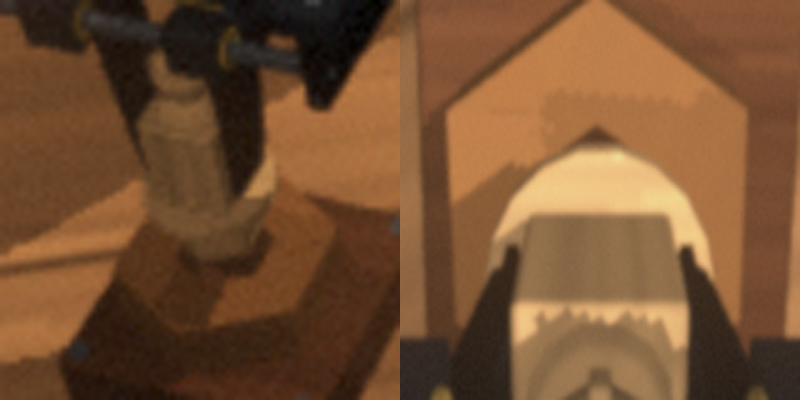

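The tenon is over the pocket, with the pocket corner showing just ahead of the collar. Gentle lowering to about 1–2 mm past the contact height.

```bash
python3 -m inch '[[[0.01,0,0.07],0,1],[[0,0,0.07],0,1],[[0,0,0.04],0,1],[[0,0,0.02],0,1],[[0,0,0.01],0,1],[[0,0,0.01],0,1],[[0,0,0.01],0,1],[[0,0,0.01],0,1],[[0,0,0],0,1],[[0,0,0],0,1]]'
```

```text
t: 9.0
eef_pos: [490.8, -197.5, 83.2]
tcp_rot: [3.141, -0.0, 2.676]
ft_force: [-0.5, -0.2, -3.1]
opening: 0.356
grip_force: 30.0
```

Already below contact height with no force, so it seems to have entered. Continue gently.

```bash
python3 -m inch '[[[0,0,0.01],0,1],[[0,0,0.01],0,1],[[0,0,0.015],0,1],[[0,0,0.015],0,1],[[0,0,0.015],0,1],[[0,0,0.015],0,1],[[0,0,0],0,1],[[0,0,0],0,1],[[0,0,0],0,1],[[0,0,0],0,1]]'
```

```text
t: 10.25
eef_pos: [490.8, -197.5, 78.4]
tcp_rot: [3.142, 0.0, 2.676]
ft_force: [-0.2, -0.2, -2.5]
opening: 0.356
grip_force: 30.0
```

```bash
python3 -m inch '[[[0,0,0.02],0,1],[[0,0,0.02],0,1],[[0,0,0.02],0,1],[[0,0,0.02],0,1],[[0,0,0.02],0,1],[[0,0,0.02],0,1],[[0,0,0.02],0,1],[[0,0,0.02],0,1],[[0,0,0],0,1],[[0,0,0],0,1]]'
```

```text
t: 11.5
eef_pos: [490.8, -197.6, 68.8]
tcp_rot: [3.142, 0.0, 2.676]
ft_force: [0.4, -0.3, -2.9]
opening: 0.357
grip_force: 30.0
```

```bash
python3 -m inch '[[[0,0,0.005],0,1],[[0,0,0.005],0,1],[[0,0,0.005],0,1],[[0,0,0.005],0,1],[[0,0,0],0,1],[[0,0,0],0,1],[[0,0,0],0,1],[[0,0,0],0,1],[[0,0,0],0,1],[[0,0,0],0,1]]'
```

```text
t: 12.75
eef_pos: [490.8, -197.5, 67.6]
tcp_rot: [3.142, -0.0, 2.676]
ft_force: [0.1, 0.5, -3.4]
opening: 0.357
grip_force: 30.0
```

```bash
python3 -m inch '[[[0,0,0.005],0,1],[[0,0,0.005],0,1],[[0,0,0.005],0,1],[[0,0,0.003],0,1],[[0,0,0],0,1],[[0,0,0],0,1],[[0,0,0],0,1],[[0,0,0],0,1],[[0,0,0],0,1],[[0,0,0],0,1]]'
```

```text
t: 14.0
eef_pos: [490.8, -197.5, 66.5]
tcp_rot: [3.141, -0.0, 2.676]
ft_force: [0.1, -0.3, -2.2]
opening: 0.355
grip_force: 30.0
```

```bash
python3 -m inch '[[[0,0,0.004],0,1],[[0,0,0.004],0,1],[[0,0,0.004],0,1],[[0,0,0],0,1],[[0,0,0],0,1],[[0,0,0],0,1],[[0,0,0],0,1],[[0,0,0],0,1],[[0,0,0],0,1],[[0,0,0],0,1]]'
```

```text
t: 15.25
eef_pos: [490.8, -197.5, 65.8]
tcp_rot: [3.141, 0.0, 2.676]
ft_force: [0.1, -0.3, -1.5]
opening: 0.356
grip_force: 30.0
```

```bash
python3 -m inch '[[[0,0,0.004],0,1],[[0,0,0.003],0,1],[[0,0,0],0,1],[[0,0,0],0,1],[[0,0,0],0,1],[[0,0,0],0,1],[[0,0,0],0,1],[[0,0,0],0,1],[[0,0,0],0,1],[[0,0,0],0,1]]'
```

```text
t: 16.5
eef_pos: [490.8, -197.6, 65.7]
tcp_rot: [3.142, 0.0, 2.676]
ft_force: [-1.6, 1.0, 5.9]
opening: 0.357
grip_force: 30.0
```

Firm seat at z = 65.7 (expected about 66) with about 8 N. Release and retreat straight up.

```bash
python3 -m inch '[[[0,0,0],0,0.1],[[0,0,0],0,-0.1],[[0,0,0],0,-0.4],[[0,0,0],0,-0.4],[[0,0,-0.1],0,-0.4],[[0,0,-0.4],0,-0.4],[[0,0,-0.8],0,-0.4],[[0,0,-0.8],0,-0.4],[[-0.6,0,-0.5],0,-0.4],[[-0.6,0,0],0,-0.4]]'
python3 - <<'E'
from h import *
np.set_printoptions(precision=1,suppress=True)
p=eyes.read_camera("wrist");q=eyes.read_camera("scene");t=eyes.read_camera("top")
c=proj(q,[491,-198,80]).astype(int)
a=q["pixels"][c[0]-40:c[0]+50,c[1]-45:c[1]+45][:,:,::-1]
cv2.imwrite("pics/z5.png",np.hstack([cv2.resize(i,(400,400),interpolation=cv2.INTER_CUBIC) for i in(a,p["pixels"][20:240,146:366,::-1])]))
E
```

```text
t: 17.75
eef_pos: [556.6, -230.6, 225.1]
tcp_rot: [-3.141, 0.006, 2.676]
ft_force: [0.3, 0.0, -0.8]
opening: 0.696
grip_force: 0.0
```

View pics/z5.png

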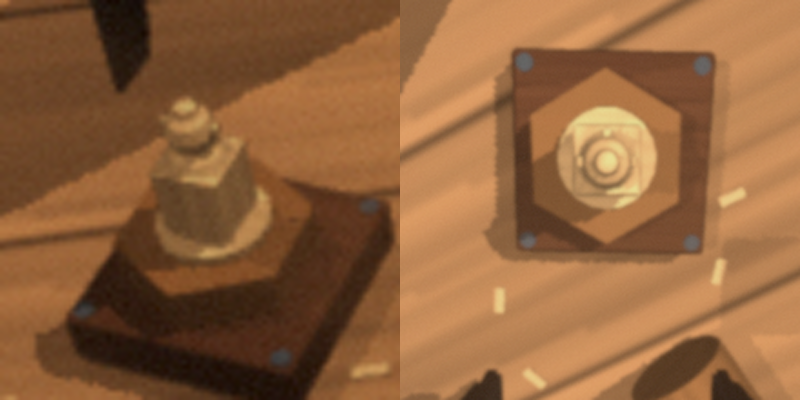

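The statuette stands upright in the stand with its collar flat on the plate (left crop (210,220), right crop (607,158)). The gripper is clear of it.

```bash
python3 -c "from cell import env; print(env.job_done())"
```

```text
the job is handed in; nothing more can be done
None
```

The statuette is upright in the stand with its collar flat on the plate and released; I lined it up on the pocket by camera, so it slid in without shuffling, the wrist reading changed by about 8 N on seating, I moved nothing else, and the job went in at about 18 s.

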